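# Lock the engine control unit into its bench cradle

## Robot

A 7-joint arm with a two-finger parallel gripper is mounted at the origin on the work surface. World frame = base frame: x ahead of the robot, y to its left, z up, the work surface at z = 0. Lengths are in m, angles in rad, forces in N, time in s.
With the tool pointing down it reaches from about 0.4 to 0.75 m from the base axis. Payload 19.5 kg.
Tool frame: the origin (TCP) lies at the very end of the fingers, on their centre line; the grasp point (between the pads) lies 19 mm behind it (grasp_offset is the distance from the TCP to the grasp point, in m); z points along the fingers, x is the direction in which the jaws open and shut, and the axes are right-handed (so a half turn about z gives the same grasp; the last joint's range is limited). The gripper opens to 85 mm and grips with 20 to 120 N. Pads are 22 mm wide; open, the fingers measure 114 mm over their backs; the gripper's body (76 mm by 85 mm) begins 54 mm behind the grasp point. The pads swing forward as they close: fully open they stand 13 mm farther back than shut.
Start: joints at [1.158, 0.707, -0.028, 1.485, 0.022, 0.951, -0.075], TCP at [0.208, -0.536, 0.231] pointing down, gripper open.
Joint ranges: [-2.71, 2.71], [-0.32, 2.16], [-1.57, 1.52], [0, 2.45], [-1.46, 4.6], [0, 2.02], [-2.83, 2.83]. Speed limits (rad/s): [1.89, 1.89, 2.57, 2.57, 3.01, 3.01, 3.01].

## Interface

Orientations are given as [roll, pitch, yaw] about the fixed x, y, z axes, in that order (R = Rz(yaw) Ry(pitch) Rx(roll)).
In Python, from cell import * gives the robot as it stands. Calls block until the motion is done:
- move_to(position, orientation): joint-space move of the TCP to a pose.
- move_straight(position, feed=0.15, orientation=None): straight line of the TCP; orientation=None keeps the orientation; feed is the mean speed in m/s.
- move_joints(angles): joint-space move.
- ungrasp() and grab(): open the fingers fully, or close them until they stop; the grip force is fixed at half the most.
- sleep(seconds).
- solve_ik(position, orientation): joint angles nearest the present ones, or None.
- snapshot(name): name is "side" or "top" or "wrist"; returns the picture (480x640x3 uint8, red, green, blue); there is no depth.
- camera_info(name): a dict with "fx", "fy", "cx", "cy" (pixels), "R" (3x3) and "t" (3): a world point X has camera coordinates R X + t. Camera axes: x right, y down, z forward; pixel columns grow to the right and rows downward; lengths in m; the calibration is good to about 2 mm. The wrist camera is an equidistant fisheye: a pixel r from the principal point sees the ray r / f radians off the axis. A picture is of the moment at which its call begins: read the wrist's pose just before it. camera_info takes no time and is no camera call; for the wrist camera it gives the pose at the moment of the call.
A pose or a line that the arm cannot do raises MotionError and nothing moves.
- hand_in(): hands the job in, once; it reports no verdict.
Readings, each from a call of its own:
- current_t(): time.
- current_joint_pos(): joint angles.
- current_qvel(): joint speeds.
- current_joint_efforts(): joint torques, N m.
- current_tool_pos(): TCP position.
- current_tool_rot(): TCP orientation.
- current_force(): force on the tool from outside, world axes, zero at the start.
- current_wrist_torque(): the same for the moment, N m.
- current_finger_gap(): finger opening in m.
Only numpy, scipy, OpenCV 4.12 (cv2) and the standard library are available. Lean on these libraries where they do the work, as an engineer would, in place of code of your own. Each camera call takes 0.05 s, during which the arm holds its last target. There are 200 camera calls.

## Task

Set the small aluminium control unit down flat in the cradle on the desk, its low lip towards the grey lock housing, and let go of it. Then turn the lock knob clockwise until the sprung bolt drops fully into the notch of its cam and springs out over the lip; stop there and let go, never forcing the knob on against the caught bolt. Leave the other things on the desk where they are.

Things in the scene. Friction and masses are not known exactly. Their poses are not given: they have to be found in the camera images.
- unit_center (a point): Loose control unit (about 0.26 kg), point at the centre of its aluminium block, 13 mm above the underside. Block 70 mm long (x), 56 mm wide (y), 26 mm high, low fins on top. At the -x end a black connector sticks out 18 mm (44 mm wide, 4 to 22 mm above the underside); at the +x end the low lip. z up. Starts flat on the desk on the robot's right, lip roughly to the left. Grip it across the 56 mm.
- unit_lip (a point): Middle of the top of the unit's lip, 44 mm along x from unit_center. The lip carries the block on at its +x end: 18 mm long, 56 mm wide, only 10 mm high, flush with the underside. The bolt locks over it.
- cradle: Fixed cradle, origin at desk level, x along it from the nest to the lock housing, z up. Base plate 8 mm thick (the nest floor), x -70 to 142 mm, y +-40 mm. Four black corner guides rise 12 mm above it, with 4 mm lead-ins on top; they are open from x -28 to 34 mm for fingers. Grey lock housing: x 49.5 to 140 mm, y +-36 mm, top 34 mm above the desk.
- nest_seat (a point): Where unit_center is when the unit is seated: 21 mm above the desk, at cradle x -5 mm, y 0; axes as the cradle's, and the unit's axes then match them (lip towards the housing). The guides leave the unit about 1.5 mm of play on every side.
- knob_grip (a point): Lock knob on the housing: a black bar 50 mm long (this point's x), 14 mm wide (y), 26 mm high on a 48 mm disc. Site on the vertical turning axis (cradle x 100.5 mm), 52.5 mm above the desk; the bar reaches 12 mm above it and 14 mm below, down to the disc. z up. It turns clockwise seen from above, up to 2.3 rad, with a drag of up to 0.2 Nm while it moves, and stays where it is left.
- cam_axis (a point): Axis of the cam inside the housing, below the knob, 25 mm above the desk; does not turn. The cam holds the bolt back until its notch comes round, 0.7 to 2.2 rad clockwise from the start; where differs each time and cannot be read from the bar. The bolt slides in down a ramp (the knob pulls on, 0.2 Nm), then has 0.2 rad of play before a steep wall: 0.2 Nm on the knob is safe there, 0.4 Nm strains the bolt.
- bolt: Steel bolt, 16 mm wide, 8 mm high, in the housing's face towards the nest. Origin at the middle of its front face, 25 mm above the desk. Held back it is at cradle x 50.5 mm; a spring (4 to 7 N) pushes it to -x, and in the notch it springs out to 40.5 mm, 3 mm clear above the seated unit's lip. A unit not fully down blocks it. A brass tell-tale on the housing's top moves with it.
- mouse: computer mouse, 112 x 60 x 34 mm; leave alone
- adapter: black box with orange ends, 99 x 52 x 28 mm; leave alone
- switch_box: small black box with a toggle, 80 x 48 x 28 mm; leave alone
- driver: screwdriver, 170 mm, lying; leave alone
- spool: small grey spool, 54 mm across, 40 mm high; leave alone
- flux_jar: small jar, 44 mm across, 45 mm high; leave alone
- sponge_tin: small round steel tin, 70 mm across, 25 mm high; leave alone
Not all that is in view belongs to the job. Leave any blue or red look-alike of the cradle alone.

How it is judged:
By the outcome, as a careful person would: the job done as asked, in the order asked, and still so for the second after the job is handed in, with the robot touching nothing.
It also fails if it takes over 72 s, if anything falls off the work surface, if the arm or the gripper's body presses on something with over 40 N, if the wrist force passes 120 N, or if a joint passes its speed limit or range.

## Working session

There is one attempt and no reset: what is moved stays moved. The work goes in short steps, each a Python script; the robot and the scene stay as the last script left them, time stands still between calls to the robot, and variables do not carry over. Pictures are saved under pics/ and viewed, about 8 in all and at most 12, crops included, and the job is handed in when it is done.

```bash
ls; mkdir -p pics; python3 - <<'E'
from cell import *
import cv2,numpy as np
for n in("top","side","wrist"):
    im=snapshot(n); cv2.imwrite(f"pics/{n}0.png",im[...,::-1]); c=camera_info(n)
    print(n,c["fx"],c["fy"],c["cx"],c["cy"],np.round(c["R"],3).tolist(),np.round(c["t"],3), np.round(-np.array(c["R"]).T@c["t"],3))
print(current_t(),current_tool_pos(),current_tool_rot(),current_finger_gap())
E
```

```text
pics
top 584.7328611071098 584.7328611071098 324.92459226153625 236.54909452190148 [[0.083, -0.997, 0.002], [-0.975, -0.082, -0.208], [0.207, 0.015, -0.978]] [0.015 0.506 1.221] [0.238 0.038 1.3  ]
side 504.6547771026621 504.6547771026621 318.6487698716203 240.56576618475688 [[-0.901, -0.433, -0.012], [-0.282, 0.605, -0.744], [0.33, -0.668, -0.668]] [0.456 0.16  1.068] [0.104 0.813 0.837]
wrist 371.64829954431775 371.64829954431775 323.63816044755146 240.86545338522836 [[0.362, -0.932, -0.0], [-0.884, -0.343, 0.317], [-0.295, -0.114, -0.948]] [-0.576 -0.042  0.379] [ 0.283 -0.508  0.373]
0.15 [ 0.20828049 -0.53575592  0.23095722] [ 3.14156210e+00  7.98135377e-04 -1.20005228e+00] 0.08564705031061481
```

View pics/top0.png

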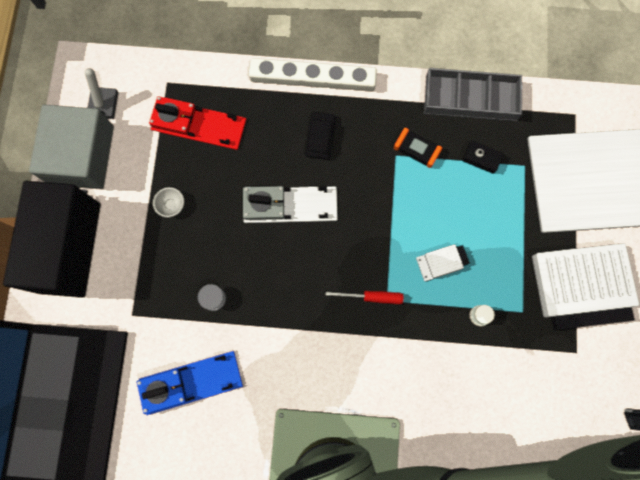

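View pics/wrist0.png

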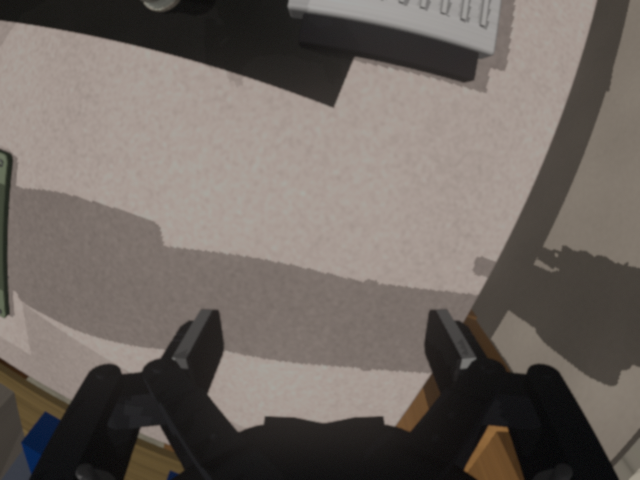

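The top view shows the grey/white cradle centred near (290,203), with the housing at its left and the knob at (265,200). The unit is on the teal mat at (443,262), lip to the left and connector near (462,253). The wrist view shows only bare desk.

```bash
cat > h.py <<'E'
from cell import *
import cv2,numpy as np
def rays(c,px):
    px=np.atleast_2d(np.float64(px)); u=(px-[c["cx"],c["cy"]])/[c["fx"],c["fy"]]
    if c.get("fish"):
        th=np.linalg.norm(u,axis=1,keepdims=True); d=np.hstack([u/np.maximum(th,1e-9)*np.sin(th),np.cos(th)])
    else: d=np.hstack([u,np.ones((len(u),1))])
    return -np.array(c["R"]).T@c["t"], d@np.array(c["R"])
def info(n):
    c=dict(camera_info(n)); c["fish"]=n=="wrist"; return c
def plane(c,px,z):
    o,d=rays(c,px); return o+d*((z-o[2])/d[:,2:])
def proj(c,X):
    p=np.atleast_2d(X)@np.array(c["R"]).T+c["t"]
    if c["fish"]:
        r=np.linalg.norm(p[:,:2],axis=1,keepdims=True); u=p[:,:2]/np.maximum(r,1e-9)*np.arctan2(r,p[:,2:])
    else: u=p[:,:2]/p[:,2:]
    return u*[c["fx"],c["fy"]]+[c["cx"],c["cy"]]
def shot(n,name=None):
    c=info(n); im=snapshot(n)
    if name: cv2.imwrite(f"pics/{name}.png",im[...,::-1])
    return c,im
def down(yaw): return [np.pi,0,yaw]
E
python3 - <<'E'
from h import *
c=info("top")
for n,p,z in (("unit",(437,263),.026),("conn",(462,253),.02),("knob",(264,200),.06),("cradle ends",(243,203),.03),("",(337,203),.01)):
    print(n,plane(c,p,z).round(3))
# candidate view poses
for p in ([.44,-.22,.2],[.52,.09,.22]):
  for y in (-2.8,-1.57,-1.2,0,1.57): 
    q=solve_ik(p,down(y)); print(p,y,None if q is None else np.round(q,2))
E
```

```text
unit [[ 0.47  -0.193  0.026]]
conn [[ 0.498 -0.249  0.02 ]]
knob [[0.572 0.198 0.06 ]]
cradle ends [[0.569 0.248 0.03 ]]
 [[0.592 0.037 0.01 ]]
[0.44, -0.22, 0.2] -2.8 [ 0.13  0.68  0.5   1.83 -0.46  0.74 -1.92]
[0.44, -0.22, 0.2] -1.57 [ 0.32  0.64  0.13  1.83 -0.12  0.69 -1.04]
[0.44, -0.22, 0.2] -1.2 [ 0.38  0.63  0.04  1.83 -0.04  0.68 -0.76]
[0.44, -0.22, 0.2] 0 [ 0.55  0.64 -0.27  1.82  0.24  0.72  0.15]
[0.44, -0.22, 0.2] 1.57 [ 0.81  0.71 -0.75  1.81  0.62  0.87  1.33]
[0.52, 0.09, 0.22] -2.8 [-0.55  0.73  0.61  1.68 -0.51  0.9  -2.52]
[0.52, 0.09, 0.22] -1.57 [-0.36  0.66  0.23  1.68 -0.2   0.82 -1.61]
[0.52, 0.09, 0.22] -1.2 [-0.29  0.65  0.12  1.68 -0.1   0.82 -1.34]
[0.52, 0.09, 0.22] 0 [-0.09  0.66 -0.26  1.67  0.21  0.84 -0.44]
[0.52, 0.09, 0.22] 1.57 [ 0.15  0.73 -0.73  1.66  0.57  0.97  0.79]
```

```bash
python3 - <<'E'
from h import *
import pickle
move_to([.47,-.20,.20],down(.46)); sleep(.3)
c,im=shot("wrist","w_unit"); pickle.dump((c,im),open("u.pkl","wb")); print(current_t(),current_tool_pos())
move_to([.585,.12,.22],down(.11)); sleep(.3)
c,im=shot("wrist","w_cr"); pickle.dump((c,im),open("c.pkl","wb")); print(current_t(),current_tool_pos(),current_wrist_torque(),current_force())
a=cv2.imread("pics/w_unit.png")[60:420,:]; b=cv2.imread("pics/w_cr.png")[0:400,:]
E
```

```text
2.075 [ 0.46992619 -0.20025501  0.19999734]
3.7083 [0.58504585 0.11954465 0.22001941] [ 0.02239053  0.01237484 -0.03197717] [-0.07318921  0.60949017 -0.17114349]
```

View pics/w_unit.png

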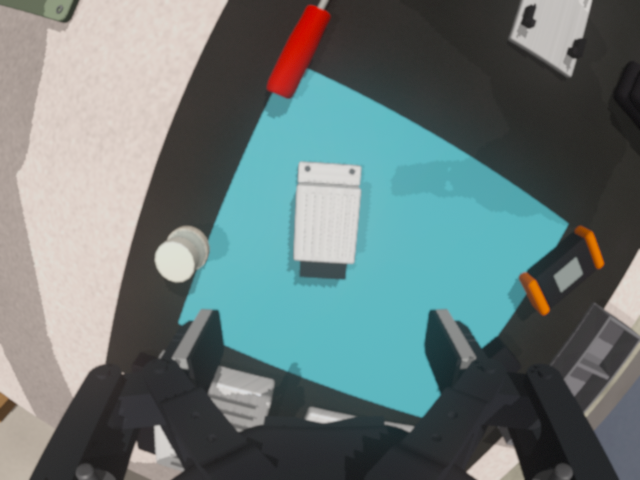

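View pics/w_cr.png

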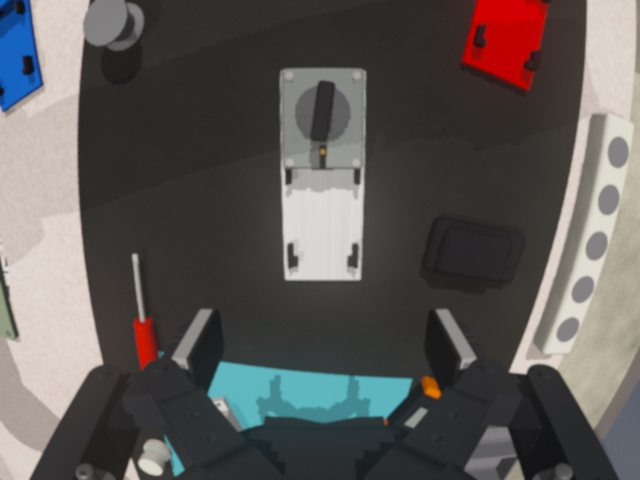

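The wrist close-ups are clear. The unit has its lip at the top (rows 163–185), block down to row 263 and connector below, at columns 295–360. The cradle has its plate end at row 280, columns 286–361, the housing at rows 68–168 and the knob bar at (323,110). The brass tell-tale is at (322,152).

```bash
cat > m.py <<'E'
from h import *
import pickle
def fitline(P):
    vx,vy,x,y=cv2.fitLine(np.float32(P*1000),cv2.DIST_HUBER,0,.01,.01).ravel(); return np.array([x,y])/1000,np.array([vx,vy])
def edges(mask,rows):
    L,R=[],[]
    for r in rows:
        x=np.flatnonzero(mask[r]); L.append((x[0]-.5,r)); R.append((x[-1]+.5,r))
    return np.array(L),np.array(R)
def pick(mask,seed):
    n,l=cv2.connectedComponents(mask.astype(np.uint8)); return l==l[seed[1],seed[0]]
def body(c,mask,z,rows,cols,zbot,ztop):
    L,R=edges(mask,rows); l0,ld=fitline(plane(c,L,z)[:,:2]); r0,rd=fitline(plane(c,R,z)[:,:2])
    if rows[0]<rows[-1]:pass
    ld*=np.sign(ld[1]); rd*=np.sign(rd[1]); d=(ld+rd)/np.linalg.norm(ld+rd); n=np.array([-d[1],d[0]])
    ys=(l0@n,r0@n)
    B=[];T=[]
    for x in cols:
        y=np.flatnonzero(mask[:,x]); B.append((x,y[-1]+.5)); T.append((x,y[0]-.5))
    xb=np.median(plane(c,B,zbot)[:,:2]@d); xt=np.median(plane(c,T,ztop)[:,:2]@d)
    return d,n,ys,xb,xt,np.arctan2(ld[1],ld[0]),np.arctan2(rd[1],rd[0])
E
python3 - <<'E'
from m import *
c,im=pickle.load(open("u.pkl","rb")); hsv=cv2.cvtColor(im,cv2.COLOR_RGB2HSV)
m=(hsv[...,1]<60)&(hsv[...,2]>120); m=pick(m,(327,225))
d,n,ys,xb,xt,al,ar=body(c,m,.026,range(195,255),range(305,350),.026,.010)
print("unit yaws",al,ar,"width",ys[0]-ys[1],"len",xt-xb)
ctr=d*(xb+.035)+n*np.mean(ys); yaw=np.arctan2(d[1],d[0]); print("unit",ctr,yaw,"lip-end est centre",d*(xt-.053)+n*np.mean(ys))
c,im=pickle.load(open("c.pkl","rb")); hsv=cv2.cvtColor(im,cv2.COLOR_RGB2HSV)
mp=pick(im.min(2)>75,(323,240)) 
d,n,ys,xb,xt,al,ar=body(c,mp,.008,range(195,275),range(300,345),.008,.034)
print("cradle yaws",al,ar,"width",ys[0]-ys[1],"len -70..140/142",xt-xb)
o=d*(xb+.070)+n*np.mean(ys); yaw=np.arctan2(d[1],d[0]); print("cradle",o,yaw,"from housing end",d*(xt-.140)+n*np.mean(ys))
L,R=edges(mp,range(80,160)); a=plane(c,L,.034)[:,:2]@n; b=plane(c,R,.034)[:,:2]@n; print("housing width",np.median(a)-np.median(b),"mid offs",(np.median(a)+np.median(b))/2-np.mean(ys))
k=pick(im.max(2)<45,(323,112)); P=np.argwhere(k)[:,::-1]
r=cv2.minAreaRect(np.float32(plane(c,P,.0645)[:,:2]*1000)); print("knob",r,"pred axis",o+d*.1005)
E
```

```text
unit yaws 1.9640093 1.9626632 width 0.056701094 len 0.08905723215944017
unit [ 0.4748804  -0.20961741] 1.9633362 lip-end est centre [ 0.47447597 -0.20864059]
cradle yaws 1.6729902 1.6777257 width 0.08256918 len -70..140/142 0.21058508625194436
cradle [0.58420831 0.10641142] 1.6753579 from housing end [0.58414724 0.10699331]
housing width 0.07532045055708636 mid offs 0.00010503825947916212
knob ((571.8615112304688, -50.89520263671875), (1460.2237548828125, 849.80126953125), 7.100327491760254) pred axis [0.57371901 0.20636253]
```

Measurements agree with the given sizes: unit length 89 against 88 mm, cradle 210.6 against 210 mm. I'll pick the unit next.

```bash
python3 - <<'E'
from m import *
c,im=pickle.load(open("c.pkl","rb"))
k=im.max(2)<48; roi=np.zeros_like(k); roi[72:142,305:345]=1; k=pick(k&roi,(323,112)); P=np.argwhere(k)[:,::-1]
r=cv2.minAreaRect(np.float32(plane(c,P,.0645)[:,:2]*1000)); print("knob",r)
u=[.4748,-.2092]; y=1.9633-np.pi/2
move_to([*u,.09],down(y)); print(current_t())
move_straight([*u,.004],.08); sleep(.2); print(current_tool_pos(),current_force())
grab(); sleep(.2); print("gap",current_finger_gap(),current_force(),current_t())
move_straight([*u,.08],.1); sleep(.2)
print("gap",current_finger_gap(),current_force(),current_wrist_torque(),current_t())
c,im=shot("wrist","held"); pickle.dump((c,im),open("h.pkl","wb"))
E
```

```text
knob ((571.8615112304688, -50.89520263671875), (1460.2237548828125, 849.80126953125), 7.100327491760254)
5.0917
[ 0.47493899 -0.20928901  0.00427979] [-0.27384212 -0.13692171  0.73208966]
gap 0.05483463317875336 [-0.74375802  1.1927529   9.23966867] 7.1333
gap 0.05479004484143724 [-0.59564711 -0.37207735 -2.98542819] [ 0.01286323 -0.03403754  0.00579421] 8.2417
```

View pics/held.png

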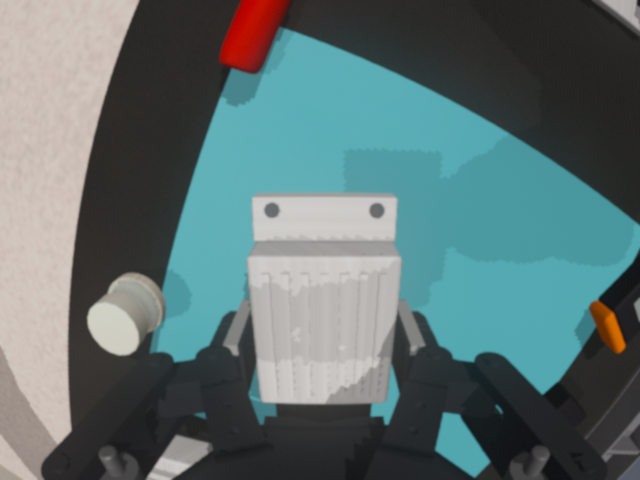

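The unit is held square. Lip top is at rows 197–240, block top at rows 255–403 and columns 250–400, with the pads either side. Gap is 54.8 mm and the load is about 3 N. Next I measure its offset in the hand.

```bash
python3 - <<'E'
from m import *
c,im=pickle.load(open("h.pkl","rb")); hsv=cv2.cvtColor(im,cv2.COLOR_RGB2HSV)
m=pick((hsv[...,1]<60)&(hsv[...,2]>100),(325,330))
tz=.080-.004; u=np.array([.4748,-.2092]); yaw=1.9633; d=np.array([np.cos(yaw),np.sin(yaw)]); n=np.array([-d[1],d[0]])
f=lambda p,z:[(round((q-u)@d*1000,2),round((q-u)@n*1000,2)) for q in plane(c,p,tz+z)[:,:2]]
g=cv2.cvtColor(im,cv2.COLOR_RGB2GRAY)
print("col 325 gray 188..262",g[188:262,325].tolist())
L,R=edges(m,range(205,236)); l=f(L,.010);r=f(R,.010); 
print("lip L",l[0],l[-1],"R",r[0],r[-1])
L,R=edges(m,range(262,296)); l=f(L,.026);r=f(R,.026); print("block L",l[0],l[-1],"R",r[0],r[-1])
ys=[np.flatnonzero(m[:,x])[[0,-1]] for x in range(280,370,20)]; print(ys)
print("lip end low/top",f([(325,193.5),(325,198)],.0),f([(325,193.5),(325,198)],.010),"block front top",f([(325,255)],.026),"rear",f([(325,403.5)],.026))
c,im=pickle.load(open("c.pkl","rb"))
s=im[70:145,300:350].max(2); print("bar rows",{r:s[r-70].tolist() for r in (84,100,112,124,136)})
E
```

```text
col 325 gray 188..262 [152, 152, 151, 154, 156, 157, 157, 158, 170, 189, 200, 202, 202, 202, 202, 202, 203, 204, 204, 204, 205, 205, 205, 204, 204, 203, 203, 203, 203, 202, 202, 201, 201, 201, 203, 204, 204, 205, 205, 205, 205, 204, 203, 203, 203, 202, 203, 203, 204, 202, 197, 186, 169, 152, 148, 154, 158, 159, 160, 159, 159, 158, 158, 158, 157, 157, 160, 169, 182, 196, 204, 207, 206, 205]
lip L (np.float64(49.94), np.float64(29.07)) (np.float64(38.06), np.float64(28.95)) R (np.float64(49.92), np.float64(-26.45)) (np.float64(38.02), np.float64(-26.32))
block L (np.float64(33.2), np.float64(28.48)) (np.float64(20.26), np.float64(28.78)) R (np.float64(33.17), np.float64(-25.84)) (np.float64(20.23), np.float64(-25.75))
[array([193, 403]), array([193, 404]), array([193, 404]), array([193, 403]), array([193, 403])]
lip end low/top [(np.float64(52.15), np.float64(0.91)), (np.float64(50.32), np.float64(0.91))] [(np.float64(54.13), np.float64(0.94)), (np.float64(52.42), np.float64(0.94))] block front top [(np.float64(35.89), np.float64(0.98))] rear [(np.float64(-32.51), np.float64(0.91))]
ba
[... 399 characters left out ...]
, 95, 96, 95, 95, 96, 96, 95, 96, 98, 105, 118, 130, 136], 112: [97, 96, 97, 97, 97, 97, 96, 97, 96, 97, 98, 96, 91, 77, 56, 46, 47, 47, 48, 49, 50, 49, 49, 49, 49, 49, 49, 48, 47, 43, 47, 60, 79, 92, 97, 97, 97, 97, 98, 97, 98, 98, 98, 98, 98, 97, 97, 97, 97, 102], 124: [95, 96, 95, 95, 95, 96, 96, 96, 96, 95, 90, 78, 60, 49, 47, 48, 50, 50, 51, 49, 50, 49, 50, 50, 50, 49, 48, 45, 47, 56, 68, 82, 92, 97, 97, 97, 96, 97, 97, 97, 97, 96, 96, 96, 95, 94, 95, 107, 125, 134], 136: [137, 135, 131, 120, 105, 98, 97, 94, 93, 84, 67, 52, 48, 50, 51, 51, 51, 51, 51, 51, 51, 51, 51, 51, 50, 48, 50, 62, 79, 90, 94, 93, 91, 90, 91, 93, 94, 96, 102, 113, 120, 125, 129, 135, 136, 137, 137, 137, 138, 138]}
```

```bash
python3 - <<'E'
from m import *
c,im=pickle.load(open("c.pkl","rb"))
k=im.max(2)<62; roi=np.zeros_like(k); roi[72:142,305:345]=1; k=pick((k&roi),(323,112)) if k[112,323] else k
P=np.argwhere(k&roi)[:,::-1]; r=cv2.minAreaRect(np.float32(plane(c,P,.0645)[:,:2]*1000)); print("knob",r)
yaw=1.6754; d=np.array([np.cos(yaw),np.sin(yaw)]); n=np.array([-d[1],d[0]]); o=np.array([.5842,.1067]); s=o-.005*d
move_to([*s,.12],down(yaw-np.pi/2)); move_straight([*s,.044],.08); sleep(.3)
print(current_t(),current_tool_pos(),s,current_force(),current_finger_gap())
c,im=shot("wrist","hover"); pickle.dump((c,im),open("v.pkl","wb"))
E
```

```text
knob ((573.666748046875, 206.8568115234375), (47.78410339355469, 13.72542953491211), 88.44715118408203)
10.95 [0.58478628 0.10176487 0.04419585] [0.58472207 0.10172733] [-0.01349164 -0.39957274 -2.98170515] 0.05440605124652417
```

View pics/hover.png

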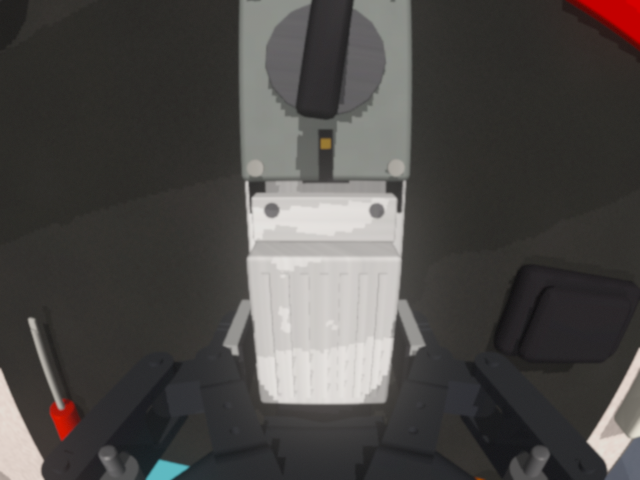

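The hover picture shows the lip (columns 253–397) and the housing (240–410) both centred on column 325. Housing front edge is at row 180 and the lip end at rows 193–197. Next, the numbers.

```bash
python3 - <<'E'
from m import *
c,im=pickle.load(open("v.pkl","rb")); g=cv2.cvtColor(im,cv2.COLOR_RGB2GRAY)
yaw=1.6754; d=np.array([np.cos(yaw),np.sin(yaw)]); n=np.array([-d[1],d[0]]); s=np.array([.58472,.10173])
f=lambda p,z:[((q-s)@d*1000,(q-s)@n*1000) for q in plane(c,p,z)[:,:2]]
def ed(r,a,b): # strongest gradients in row r within [a,b]
    x=np.abs(np.diff(g[r,a:b].astype(int))); return a+np.argmax(x)+.5
for r in (60,100,150,170):
    p=f([(ed(r,225,250),r),(ed(r,402,422),r)],.034); print("housing",r,np.round(p,2).tolist(),"mid",round((p[0][1]+p[1][1])/2,2))
for r in (225,235,240):
    p=f([(ed(r,240,249),r),(ed(r,401,409),r)],.008); print("plate",r,np.round(p,2).tolist(),"mid",round((p[0][1]+p[1][1])/2,2))
for r in (205,220,235):
    p=f([(ed(r,249,258),r),(ed(r,392,400),r)],.050); print("lip",r,np.round(p,2).tolist(),"mid",round((p[0][1]+p[1][1])/2,2))
for x in (265,280,370,385): print("col",x,"housing front",g[170:205,x].tolist())
print("row180->x",f([(325,180)],.034),"lip end row197 ",f([(325,197)],.050))
E
```

```text
housing 60 [[106.79, 35.35], [106.83, -34.72]] mid 0.32
housing 100 [[89.94, 35.49], [89.95, -34.84]] mid 0.33
housing 150 [[69.11, 35.2], [69.09, -34.53]] mid 0.34
housing 170 [[60.7, 35.11], [60.68, -34.87]] mid 0.12
plate 225 [[29.35, 39.38], [29.28, -39.44]] mid -0.03
plate 235 [[24.05, 39.71], [23.98, -39.25]] mid 0.23
plate 240 [[21.37, 39.88], [21.29, -39.43]] mid 0.23
lip 205 [[49.29, 28.3], [49.24, -26.69]] mid 0.8
lip 220 [[43.38, 28.62], [43.33, -27.0]] mid 0.81
lip 235 [[37.35, 29.77], [37.29, -26.16]] mid 1.81
col 265 housing front [139, 140, 140, 141, 140, 138, 131, 121, 109, 99, 93, 100, 107, 109, 107, 106, 107, 107, 108, 107, 104, 107, 130, 160, 174, 178, 185, 198, 206, 207, 204, 203, 202, 199, 191]
col 280 housing front [140, 141, 141, 141, 141, 136, 129, 118, 108, 102, 116, 146, 165, 171, 171, 169, 169, 170, 171, 171, 172, 172, 174, 175, 177, 179, 187, 200, 207, 207, 204, 203, 203, 203, 204]
col 370 housing front [142, 143, 143, 143, 142, 137, 128, 116, 107, 100, 112, 136, 147, 149, 149, 149, 150, 149, 149, 150, 150, 152, 157, 167, 174, 177, 183, 195, 205, 208, 207, 207, 211, 214, 210]
col 385 housing front [123, 122, 130, 138, 141, 137, 129, 118, 107, 97, 98, 111, 120, 121, 120, 120, 121, 121, 121, 121, 120, 123, 134, 154, 168, 175, 181, 193, 206, 215, 218, 219, 219, 219, 218]
row180->x [(np.float64(56.0075783439965), np.float64(0.37265040268598565))] lip end row197  [(np.float64(52.14786836382147), np.float64(0.4384800096110767))]
```

```bash
python3 - <<'E'
from m import *
yaw=1.6754; d=np.array([np.cos(yaw),np.sin(yaw)]); n=np.array([-d[1],d[0]]); s=np.array([.58472,.10173])+.001*d-.0005*n
move_straight([*s,.030],.06)
f0=np.array(current_force())
for z in (.022,.019,.0165,.0145,.0133,.0125,.012):
    move_straight([*s,z],.04); sleep(.1); df=np.array(current_force())-f0
    print(z,np.round(current_tool_pos(),4),"df dnz",np.round([df[:2]@d,df[:2]@n,df[2]],2),current_finger_gap())
    if np.abs(df).max()>10: break
shot("wrist","low"); print(current_t())
E
```

```text
0.022 [0.5852 0.1028 0.0221] df dnz [-0.14 -0.16 -0.68] 0.05464364259656127
0.019 [0.5851 0.1028 0.019 ] df dnz [ 1.22 -1.09  0.22] 0.054838216364158046
0.0165 [0.5851 0.1028 0.0165] df dnz [ 0.12 -0.91 -0.61] 0.05461640639555329
0.0145 [0.5851 0.1028 0.0145] df dnz [ 1.18 -0.81 -0.61] 0.05491604179588938
0.0133 [0.5851 0.1028 0.0133] df dnz [ 0.41 -1.    0.51] 0.054706571954506025
0.0125 [0.5851 0.1028 0.0125] df dnz [ 0.42 -1.48  0.57] 0.05509660017127022
0.012 [0.5851 0.1028 0.0124] df dnz [0.22 1.39 8.92] 0.054661559756014694
13.9833
```

It went in cleanly with no side force and touched the floor at the expected height. Now release and check.

```bash
python3 - <<'E'
from m import *
yaw=1.6754; d=np.array([np.cos(yaw),np.sin(yaw)]); n=np.array([-d[1],d[0]]); s=np.array(current_tool_pos())[:2]
ungrasp(); print(current_force())
move_straight([*s,.13],.12)
p=s+.03*d; move_straight([*p,.17],.2); sleep(.25)
c,im=shot("wrist","seated"); pickle.dump((c,im),open("s.pkl","wb")); c2,t=shot("top"); c3,sd=shot("side")
X=[*(s+.06*d),.03]
for nm,cc,i in(("top",c2,t),("side",c3,sd)):
    u,v=proj(cc,X)[0].astype(int); print(nm,u,v); cv2.imwrite(f"pics/{nm}1.png",cv2.resize(i[v-45:v+45,u-60:u+60,::-1],None,fx=3,fy=3))
w=cv2.resize(im[40:340,200:450,::-1],None,fx=1.8,fy=1.8)
a=[cv2.imread(f"pics/{x}1.png") for x in("top","side")]; r=np.vstack(a)
cv2.imwrite("pics/chk1.png",np.hstack([w,cv2.resize(r,(340,540))])); print(current_t())
E
```

```text
[ 0.25993566 -0.06851338  0.55100859]
top 281 201
side 257 273
16.3333
```

View pics/chk1.png

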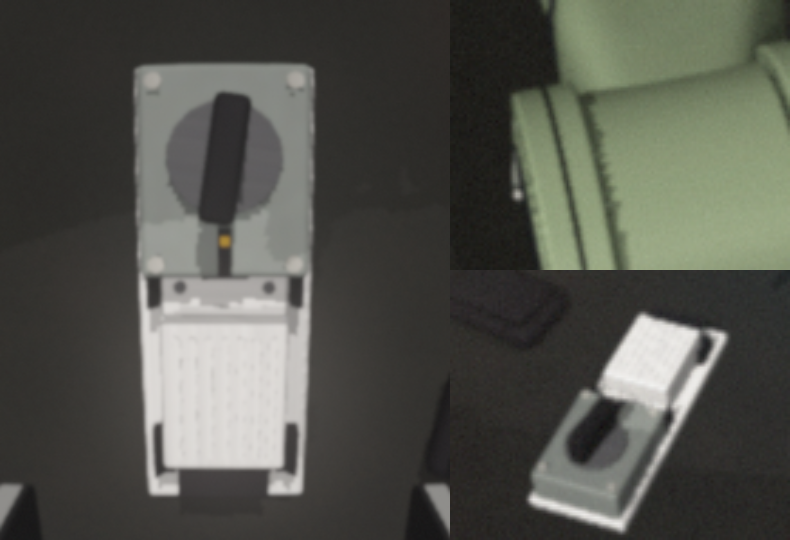

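The unit sits between all four guides with its lip under the bolt slot. The brass tell-tale is visible at crop (225,241), bolt still held back. The arm blocks the top camera. Next I refine the knob and check both grip yaws.

```bash
python3 - <<'E'
from m import *
c,im=pickle.load(open("s.pkl","rb"))
k=im.max(2)<62; roi=np.zeros_like(k); roi[88:166,305:345]=1; P=np.argwhere(k&roi)[:,::-1]
r=cv2.minAreaRect(np.float32(plane(c,P,.0645)[:,:2]*1000)); print("knob",r)
yaw=1.6754; d=np.array([np.cos(yaw),np.sin(yaw)]); n=np.array([-d[1],d[0]])
K=np.array([.5842,.1067])+.101*d-.0005*n; print("axis est",K)
q=np.array(current_joint_pos()); print(q.round(2))
for y in (-.027,3.1145,-.027-2.3,3.1145-2.3):
    j=solve_ik([*K,.043],down(y)); print(y,None if j is None else np.round(j,2))
h=cv2.cvtColor(im,cv2.COLOR_RGB2HSV); m=(h[...,1]>120)&(h[...,0]>10)&(h[...,0]<30)
u=np.argwhere(m[150:200,300:350])+[150,300]; u=u.mean(0)[::-1]; print("telltale px",u,(plane(c,u,.036)[0,:2]-K)@np.c_[d,n])
E
```

```text
knob ((573.558349609375, 207.16246032714844), (48.00874328613281, 13.733489990234375), 88.19804382324219)
axis est [0.57415155 0.20720014]
[-0.21  0.81 -0.15  1.48  0.14  0.86 -0.3 ]
-0.027 [-0.36  1.01 -0.08  1.51  0.12  0.62 -0.53]
3.1145 [-0.02  1.14 -0.87  1.5   0.99  0.98  1.94]
-2.327 [-0.62  1.07  0.48  1.52 -0.66  0.72 -2.17]
0.8145000000000002 [-0.27  1.02 -0.27  1.51  0.38  0.66  0.1 ]
telltale px [324.35294118 173.5       ] [-0.034442    0.00080312]
```

```bash
cat > k.py <<'E'
from m import *
yaw=1.6754; d=np.array([np.cos(yaw),np.sin(yaw)]); n=np.array([-d[1],d[0]])
K=np.array([.5840+.0002,.1067])+.101*d-.0005*n
def tell():
    c,im=shot("wrist"); h=cv2.cvtColor(im,cv2.COLOR_RGB2HSV)
    m=((h[...,1]>110)&(h[...,0]>10)&(h[...,0]<30)&(h[...,2]>60)).astype(np.uint8)
    a=proj(c,[*(K-.034*d),.036])[0]; b=proj(c,[*(K-.044*d),.036])[0]; p0=(a+b)/2; best=None
    num,l,st,ce=cv2.connectedComponentsWithStats(m)
    for i in range(1,num):
        if st[i,4]>=6 and np.linalg.norm(ce[i]-p0)<35:
            q=(plane(c,ce[i],.036)[0,:2]-K)@np.c_[d,n]*1000
            if best is None or st[i,4]>best[2]: best=(round(q[0],1),round(q[1],1),int(st[i,4]))
    return best
def st(tag):
    F=current_force(); print(tag,"t%.2f tz %.3f F %s tell %s"%(current_t(),current_wrist_torque()[2],np.round(F,1),tell()),flush=True)
E
python3 - <<'E'
from k import *
Y=3.1145-.002
move_to([*K,.13],down(Y)); sleep(.2); st("above")
move_straight([*K,.043],.08); sleep(.2); st("down")
grab(); sleep(.2); st("grab"); print(current_finger_gap(),current_tool_pos(),K)
shot("wrist","grab")
q=np.array(current_joint_pos()); np.save("q0.npy",q)
for i in range(1,5):
    p=q.copy(); p[6]-=.05*i; move_joints(p); st("%.2f"%(.05*i))
E
```

```text
above t18.60 tz 0.015 F [ 0.6  0.3 -0.2] tell (np.float64(-35.0), np.float64(0.8), 50)
down t20.08 tz -0.024 F [-0.3 -0.5  1.2] tell (np.float64(-35.0), np.float64(0.8), 111)
grab t20.98 tz -0.109 F [-1.7 -1.4  4.8] tell (np.float64(-35.0), np.float64(0.9), 122)
0.012682209950253605 [0.57416085 0.20719887 0.0431596 ] [0.57415155 0.20720014]
0.05 t21.33 tz -0.043 F [-2.2 -0.3  3.3] tell (np.float64(-35.0), np.float64(0.9), 123)
0.10 t21.63 tz -0.084 F [-2.7 -1.   4.2] tell (np.float64(-34.9), np.float64(0.9), 121)
0.15 t21.93 tz -0.107 F [-3.9 -1.3  3.8] tell (np.float64(-35.0), np.float64(1.0), 122)
0.20 t22.23 tz -0.092 F [-5.  -0.4  5. ] tell (np.float64(-35.0), np.float64(1.0), 124)
```

```bash
cat >> k.py <<'E'
def run(steps):
    q=np.load("q0.npy"); a0=q[6]-current_joint_pos()[6]
    for a in steps:
        p=q.copy(); p[6]-=a; move_joints(p)
        T=current_wrist_torque()[2]; F=np.array(current_force()); b=tell()
        print("%.3f q %.3f t%.2f tz %.3f F %s tell %s"%(a,q[6]-current_joint_pos()[6],current_t(),T,np.round(F,1),None if b is None else (float(b[0]),float(b[1]),b[2])),flush=True)
        if b is None or b[0]<-35.6 or abs(T+.05)>.2 or np.abs(F).max()>20: print("stop"); break
E
python3 - <<'E'
from k import *
run(np.arange(.26,1.0,.06))
E
```

```text
0.260 q 0.258 t22.58 tz -0.036 F [-5.2 -1.6  5.2] tell (-35.0, 1.1, 120)
0.320 q 0.318 t22.88 tz -0.197 F [-5.9 -0.6  5.1] tell (-34.9, 1.1, 118)
0.380 q 0.378 t23.18 tz -0.178 F [-6.9 -0.6  6. ] tell (-34.9, 1.2, 118)
0.440 q 0.438 t23.48 tz -0.056 F [-7.1 -0.7  5.5] tell (-34.9, 1.2, 116)
0.500 q 0.498 t23.78 tz -0.156 F [-8.6 -0.5  5.8] tell (-34.9, 1.2, 116)
0.560 q 0.558 t24.08 tz -0.186 F [-7.4 -1.5  6.5] tell (-34.8, 1.3, 113)
0.620 q 0.618 t24.38 tz -0.149 F [-9.8 -0.   6.3] tell (-34.9, 1.4, 113)
0.680 q 0.678 t24.68 tz -0.109 F [-9.7 -0.   6.5] tell (-34.9, 1.4, 104)
0.740 q 0.738 t24.98 tz -0.228 F [-9.   0.4  6.2] tell (-34.8, 1.4, 106)
0.800 q 0.798 t25.28 tz -0.129 F [-9.4  0.2  7.2] tell (-34.8, 1.5, 104)
0.860 q 0.858 t25.58 tz -0.089 F [-10.5   0.2   6.4] tell (-34.8, 1.6, 105)
0.920 q 0.918 t25.88 tz -0.081 F [-11.6   0.7   6.4] tell (-34.7, 1.5, 103)
0.980 q 0.978 t26.18 tz -0.186 F [-11.3   1.8   5.6] tell (-34.7, 1.5, 97)
```

```bash
python3 - <<'E'
from k import *
p=np.array(current_tool_pos()); print(p)
move_straight([p[0]-.0007,p[1],p[2]],.02); sleep(.1); print(current_force(),current_wrist_torque()[2],current_tool_pos())
q=np.array(current_joint_pos()); print(q[6], np.load("q0.npy")[6]-.98); q[6]=np.load("q0.npy")[6]; np.save("q0.npy",q)
run(np.arange(1.02,1.5,.04))
shot("wrist","mid")
E
```

```text
[0.57316681 0.20782388 0.04315948]
[ 4.14111342  0.68943979 -0.86535048] -0.003277509434651648 [0.5729762  0.20785068 0.04319591]
0.9494654325361803 0.9543093754073506
1.020 q 1.019 t26.83 tz -0.061 F [1.2 0.5 1.2] tell (-34.7, 1.6, 100)
1.060 q 1.058 t27.13 tz -0.088 F [ 1.3  0.1 -0.4] tell (-34.7, 1.6, 100)
1.100 q 1.098 t27.43 tz -0.074 F [ 1.   1.5 -0. ] tell (-34.7, 1.6, 96)
1.140 q 1.138 t27.73 tz -0.036 F [-0.2  2.5 -0.1] tell (-34.6, 1.7, 94)
1.180 q 1.178 t28.03 tz -0.127 F [ 0.1  4.7 -1.3] tell (-34.5, 1.7, 98)
1.220 q 1.218 t28.33 tz -0.114 F [-0.5  4.3 -1.1] tell (-34.6, 1.6, 95)
1.260 q 1.258 t28.63 tz -0.046 F [-0.3  5.4 -0.9] tell (-34.5, 1.6, 95)
1.300 q 1.298 t28.93 tz -0.044 F [ 0.2  5.5 -1.2] tell (-34.6, 1.7, 91)
1.340 q 1.338 t29.23 tz -0.049 F [-0.8  5.6 -1.2] tell (-34.5, 1.7, 91)
1.380 q 1.378 t29.53 tz -0.054 F [-0.3  5.6 -2. ] tell (-34.5, 1.7, 87)
1.420 q 1.418 t29.83 tz -0.101 F [ 0.1  6.9 -2.5] tell (-34.4, 1.6, 87)
1.460 q 1.458 t30.13 tz -0.109 F [-1.   7.1 -2. ] tell (-34.5, 1.7, 92)
```

View pics/mid.png

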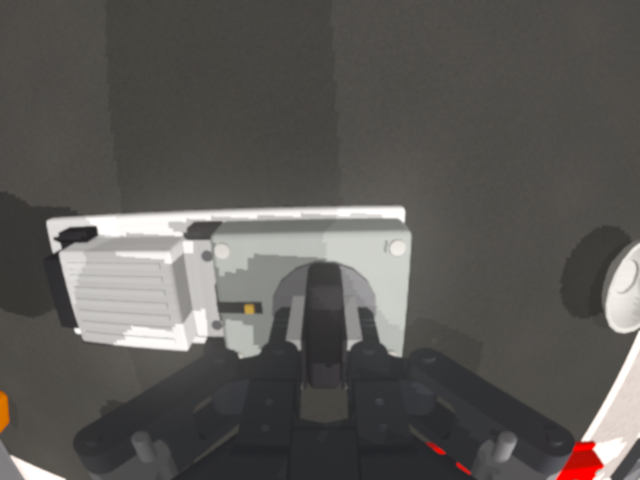

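The bar is firmly between the pads and aligned, so it has turned with the gripper. The tell-tale is visible at (249,309), still in its held-back place. I'll carry on turning.

```bash
sed -i 's/b\[0\]<-35.6/b[0]<-35.2/' k.py; python3 - <<'E'
from k import *
run(np.arange(1.50,2.3,.04))
E
```

```text
1.500 q 1.498 t30.48 tz -0.079 F [-0.5  6.7 -2.2] tell (-34.5, 1.6, 88)
1.540 q 1.538 t30.78 tz -0.079 F [-0.   7.5 -2.1] tell (-34.4, 1.7, 89)
1.580 q 1.578 t31.08 tz -0.180 F [ 0.3  8.4 -3. ] tell (-34.4, 1.7, 88)
1.620 q 1.618 t31.38 tz -0.144 F [ 1.   8.8 -2.4] tell (-35.0, 1.6, 86)
1.660 q 1.658 t31.68 tz -0.215 F [-0.   8.5 -3.3] tell (-36.0, 1.7, 88)
stop
```

The bolt started sliding at about 1.6 rad. I'll continue in fine steps until it is fully out.

```bash
python3 - <<'E'
from k import *
q=np.load("q0.npy"); prev=None
for a in np.arange(1.69,2.29,.03):
    p=q.copy(); p[6]-=a; move_joints(p)
    T=current_wrist_torque()[2]; F=np.array(current_force()); b=tell()
    print("%.3f t%.2f tz %.3f F %s tell %s"%(a,current_t(),T,np.round(F,1),None if b is None else (float(b[0]),float(b[1]),b[2])),flush=True)
    if b is None or b[0]<-43.8 or np.abs(F).max()>20: print("stop"); break
    if prev is not None and b[0]<-38 and abs(b[0]-prev)<.25: print("stalled"); break
    prev=b[0]
shot("wrist","end")
E
```

```text
1.690 t31.98 tz -0.159 F [ 0.1  8.4 -3.6] tell (-37.4, 1.7, 88)
1.720 t32.28 tz -0.194 F [ 0.7  8.2 -3.5] tell (-38.6, 1.6, 87)
1.750 t32.58 tz -0.202 F [ 0.6  9.3 -3.8] tell (-39.9, 1.7, 86)
1.780 t32.88 tz -0.205 F [ 0.9  9.1 -4.2] tell (-40.8, 1.7, 88)
1.810 t33.18 tz -0.130 F [ 0.   9.7 -3.7] tell (-41.9, 1.7, 86)
1.840 t33.48 tz -0.139 F [ 0.5  8.6 -4.1] tell (-42.8, 1.7, 86)
1.870 t33.78 tz -0.106 F [ 0.7  9.9 -4.3] tell (-43.5, 1.6, 86)
1.900 t34.08 tz -0.111 F [ 0.5  9.8 -5.1] tell (-43.7, 1.6, 86)
stalled
```

```bash
python3 - <<'E'
from k import *
q=np.load("q0.npy")
for a in (1.93,1.95):
    p=q.copy(); p[6]-=a; move_joints(p); T=current_wrist_torque()[2]; b=[tell() for _ in range(2)]
    print(a,current_t(),round(T,3),current_force(),[(float(x[0]),x[2]) for x in b])
c,im=shot("wrist","end"); cv2.imwrite("pics/endc.png",cv2.resize(im[180:400,60:420,::-1],None,fx=2.2,fy=2.2))
E
```

```text
1.93 34.4833 -0.119 [ 1.45166017 10.31596042 -4.53416655] [(-43.7, 83), (-43.7, 83)]
1.95 34.8333 -0.032 [ 2.29682287 10.68305263 -4.81873235] [(-43.7, 82), (-43.7, 82)]
```

View pics/endc.png

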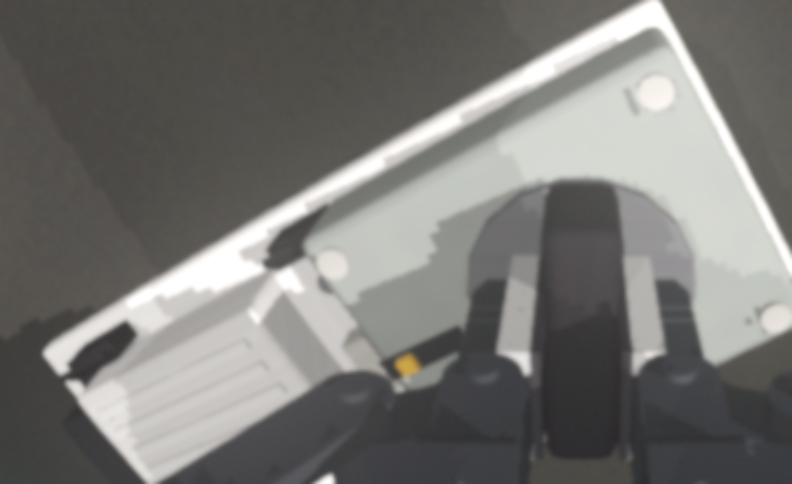

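The tell-tale (crop (406,365)) is now at the nest end of its slot and did not move over the last 0.05 rad, so the bolt is fully in. I'll release, retreat and verify.

```bash
python3 - <<'E'
from k import *
ungrasp(); p=np.array(current_tool_pos()); print(current_force())
move_straight([p[0],p[1],.14],.12)
b=K-.05*d; move_to([*(b),.20],down(yaw-np.pi/2)); sleep(.3)
print(current_t(),tell(),current_force())
c,im=shot("wrist","fin"); w=cv2.resize(im[0:340,190:460,::-1],None,fx=1.7,fy=1.7)
c3,sd=shot("side","side_fin"); cv2.imwrite("pics/finc.png",np.hstack([w,cv2.resize(sd[225:315,205:285,::-1],(320,w.shape[0]))]))
E
```

```text
[ 0.48832148 -0.16573859 -0.16672191]
37.6667 (np.float64(-44.1), np.float64(0.6), 36) [-0.18051055  0.38781593 -0.70234169]
```

View pics/finc.png

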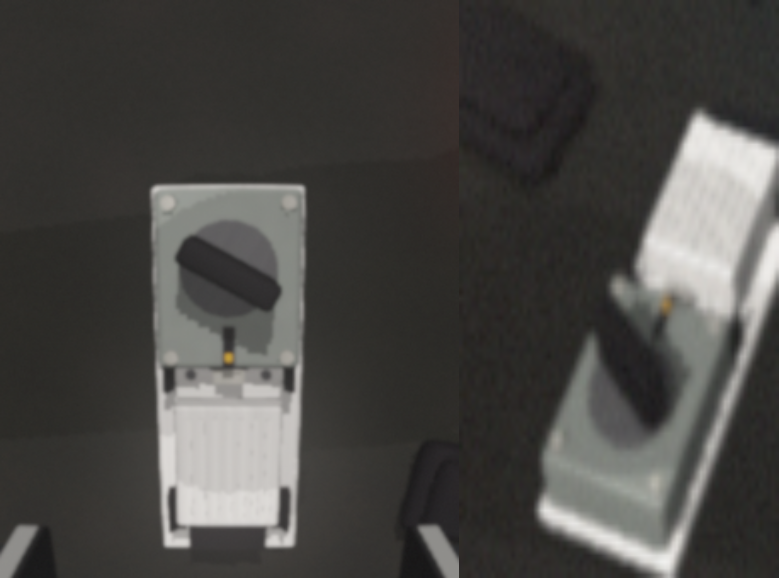

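The bolt now shows over the lip (crop (228,378)), the tell-tale is at the slot's nest end (228,357), and the unit is still seated between the guides. The gripper is clear, so I'm handing in.

```bash
python3 - <<'E'
from cell import *
hand_in(); print(current_t())
E
```

```text
the job is handed in; nothing more can be done
the job is handed in; nothing more can be done
```

The control unit is in the cradle with its low lip towards the grey housing, and the bolt is locked over the lip. I handed the job in at about 38 s; `hand_in()` reports no verdict.

- **Seating:** It went into the nest with at most about 1.5 N of side force. It touched the floor at the expected height, with about 9 N upward force. After release, the picture showed it between all four guides.
- **Lock:** I turned the knob clockwise 1.95 rad in small steps. The bolt began to slide at about 1.6 rad and was out by about 1.9 rad. The tell-tale did not move over the last 0.05 rad, so I stopped there, inside the 0.2 rad of play, with no rise in torque. The most torque I read was about 0.23 Nm.
- **Final look, gripper clear:** The bolt shows over the lip, the tell-tale is at the nest end of its slot, and the unit is still seated.

**Checks that disagreed or were left out:**
- The tell-tale measured 9.1 to 9.3 mm of travel, against a nominal 10 mm. I put this down to camera scale, because it had stopped moving.
- The wrist torque had the opposite sign from what I expected and was noisy, so I judged the bolt mainly by the tell-tale.
- Small axis misalignment put up to about 12 N of sideways force on the knob. I shifted the arm once to relieve it.
- I did not check the other desk items again at the end; I know of no contact with them.

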